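# Seventh tub into the round tin

### The arm

A 7-joint arm with a two-finger parallel gripper is mounted at the origin on the work surface. World frame = base frame: x ahead of the robot, y to its left, z up, the work surface at z = 0. Lengths are in m, angles in rad, forces in N, time in s.
With the tool pointing down it reaches from about 0.4 to 0.85 m from the base axis. Payload 4.5 kg.
Tool frame: the origin (TCP) lies between the finger pads; the fingertips stand 19 mm ahead of it and the grasp point (between the pads) is the TCP (r.tips_ahead is the distance from the TCP to the fingertips, in m); z points along the fingers, y is the line along which they close (so a half turn about z gives the same grasp; the last joint's range is limited). The gripper opens to 88 mm and grips with 3 to 60 N. Pads are 18 mm wide; open, the fingers measure 123 mm over their backs; the gripper's body (75 mm by 187 mm) begins 45 mm behind the grasp point.
Start: joints at [0.034, 0.689, -0.195, 1.565, 0.157, 0.902, -0.215], TCP at [0.625, 0, 0.258] pointing down, gripper open.
Joint ranges: [-3.01, 3.01], [-0.46, 2.08], [-1.47, 1.51], [0.13, 2.56], [-1, 4.14], [0.04, 2.09], [-2.66, 2.66]. Speed limits (rad/s): [2.57, 2.57, 3.14, 3.14, 3.14, 3.14, 3.14].

### API

Orientations are given as a unit quaternion [x, y, z, w].
In Python, from plant import r, cams, models gives the robot as it stands. The module is installed in compiled form; this text tells all that it offers.
- The arm moves only by the tool jog_arm, never from a script. Its arguments are lists of equal length, an entry for each row: "turn": the turn, a rotation vector about the tool's x, y, z in rad, a list of three; "translation": the shift along the tool's x, y, z in m, a list of three; "grip": the closure, from 0 (fully open) to 1 (shut). In form: {"turn": [[ax, ay, az], ...], "translation": [[tx, ty, tz], ...], "grip": [grip, ...]}. A call has 1 to 20 rows; each row is the pose to reach, as a shift and turn from the pose commanded when the call began, along the tool's axes at that moment; what a row does not reach only later rows make up. A row lasts 1/8 s, in which the tool goes at most 62.5 mm and 10.7 degrees, less where a joint would pass 70% of its speed; a pose out of reach is approached as far as the arm can. A call with a gripper value outside its range is refused whole. The fingers move at their own pace and stop on an object; "force" is the grip in N (left out, the last holds). Time passes only in rows, so rows that repeat a pose let the fingers close. It gives the time, the measured TCP pose, the force, the opening and the grip force at its end, in the units of the state.
- r.get_state(): the state, without advancing time (a new reading comes with each control period).
- cams.snapshot(name): name is "scene" or "side" or "wrist"; returns the picture (480x640x3 uint8, red, green, blue); there is no depth.
- cams.camera_params(name): a dict with "fx", "fy", "cx", "cy" (pixels), "k1" (the pictures are not rectified: a ray, as slopes to the right and down, at radius r is drawn at 1 + k1 r^2 times it, then the intrinsics apply), "eye" and "orientation" of the camera in the world. Camera axes: x right, y up, looking along -z (the intrinsics and any distortion apply to the point x, -y, -z); pixel columns grow to the right and rows downward; lengths in m; the calibration is good to about 2 mm. A picture is of the moment at which its call begins: read the wrist's pose just before it. camera_params takes no time and is no camera call; for the wrist camera it gives the pose at the moment of the call.
- r.finish_job(): hands the job in; it is judged then, once.
Trained networks look in the newest picture that a camera, given by its name, has taken for a name from the list of things; names that differ only in an ending like _2 or _b are one class to them, and where a whole thing is asked for, a point or a joint stands for the part that bears it (a point fixed in the world has none). Each returns a list of dicts, best first, with "p" (0 to 1); they miss things now and then, are a little off and sometimes report something else, mostly with a low value. They report only what shows in the picture. A call takes as long as a camera call. They do not tell look-alikes from the thing itself.
- models.find_in(camera, name): "position" ([x, y, z] in m, in world coordinates, good to about 4 mm: the middle of the surface that is visible of it).
- models.masks_of(camera, name): "pixels" (480x640 bool, what is visible of it).
- models.place_of(camera, name): "position" ([x, y, z] in m, in world coordinates, good to about 4 mm: a listed point, or the origin of a listed thing).
The state is a dict: "clock": time; "q": joint angles; "qd": joint speeds; "joint_torque": joint torques, N m; "tool_pos": TCP position; "eef_rot": TCP orientation; "contact_force": force on the tool from outside, world axes, zero at the start; "moment": the same for the moment, N m; "opening": opening from 0.0 (shut) to 1.0 (fully open); "finger_force": force on a finger pad.
Only numpy, scipy, OpenCV 4.12 (cv2) and the standard library are available. Lean on these libraries where they do the work, as an engineer would, in place of code of your own. Each camera call takes 0.05 s, during which the arm holds its last target. There are 200 camera calls.

### The job

Pack the last valve cap tub (orange cap) in the round tin so that all seven stand upright, flat on its floor, one in the middle and six around it. Before it goes in, lift it off its sloping rest, stand it upright on the cork mat and let go, so that it can be taken again from above. Slide the tubs in the tin together to open a space for it, without lifting any of them out, lower it in rather than dropping it, and leave the other things on the board where they are.

Things in the scene. Friction and masses are not known exactly. Their poses are not given: they have to be found in the camera images.
- tin_floor (a point): centre of the inner floor of the red round tin, fixed to the board: 186 mm across inside, floor 3 mm above the board, wall 3 mm thick, rim 33 mm above the board. Six loose tubs stand in it, one in the middle, five around it with no gap wide enough for another; they slide easily, and can be slid by their caps. Seven fit one way only: one in the middle, six around it, nearly touching, 60 to 63 mm from the middle.
- tub7_mid (a point): blue plastic tub like all seven, 78 mm tall: round body 60 mm across and 44 mm high (bottom edge bevelled 4 mm in, 6 mm up), sloping shoulder from 44 to 52 mm, ribbed round twist cap 32 mm across from 52 to 78 mm. 0.09 to 0.17 kg. The point is on its axis half-way up, 39 mm above its base; z runs from base to cap. This is the seventh, orange cap; it starts lying on the sloping rest.
- rest_mark (a point): the narrow sloping birch rest of the seventh tub, fixed to the board, point at its foot. The tub leans 40 degrees above level along the rest's +x, cap uppermost, base centre 36 mm above the board. The body lies on two rails (44 mm over all), its sides free; the cap lies between two cheeks (48 mm over all, tops 92 mm above the board) that bar fingers from it; lift it out square to the slope.
- tub1_mid (a point): tub of the same shape and size as tub7, white or grey cap, standing in the ring in the tin; the point is half-way up its axis, 39 mm above its base
- tub2_mid (a point): tub of the same shape and size as tub7, white or grey cap, standing in the ring in the tin; the point is half-way up its axis, 39 mm above its base
- tub3_mid (a point): tub of the same shape and size as tub7, white or grey cap, standing in the ring in the tin; the point is half-way up its axis, 39 mm above its base
- tub4_mid (a point): tub of the same shape and size as tub7, white or grey cap, standing in the ring in the tin; the point is half-way up its axis, 39 mm above its base
- tub5_mid (a point): tub of the same shape and size as tub7, white or grey cap, standing in the ring in the tin; the point is half-way up its axis, 39 mm above its base
- tub6_mid (a point): tub of the same shape and size as tub7, grey cap, standing in the middle of the tin; the point is half-way up its axis, 39 mm above its base
- mat: a square cork mat, 110 x 110 x 4 mm, fixed to the board, origin at the centre of its underside (on the board).
- cone_wrench_mark (a point): a steel cone wrench 170 mm long lying flat on the board; the point is its middle, x axis along it. To be left alone.
- multitool_mark (a point): a flat silver multitool like a bottle opener, about 126 mm long and 8 mm thick, lying flat; point at the middle of its handle. To be left alone.
- lube_bottle_mark (a point): a yellow bottle 48 mm in diameter, 130 mm tall, standing; point at its base. To be left alone.
- tube_box_mark (a point): a cardboard box 75 x 90 x 45 mm; point at its base. To be left alone.
There are look-alikes about, which are no part of the job. Leave any green or purple look-alike of the part that bears tub3_mid alone. What is shaped like the part that bears tub2_mid but red or yellow is not meant.

How it is judged:
By the outcome, as a careful person would: the job done as asked, in the order asked, and still so for the second after the job is handed in, with the robot touching nothing.
It also fails if it takes over 64 s, if anything falls off the work surface, if the arm or the gripper's body presses on something with over 40 N, if the wrist force passes 120 N, or if a joint passes its speed limit or range.

## Working session

There is one attempt and no reset: what is moved stays moved. The work goes in short steps, Python scripts to look and compute and a tool call to move; the robot and the scene stay as the last step left them, time stands still between calls to the robot, and variables do not carry over. Pictures are saved under pics/ and viewed, at most 10 in all, crops included, and the job is handed in when it is done.

Besides the shell and the picture viewer there is one more tool, called as name(argument=value, ...) on one line, values as JSON. jog_arm: Moves the arm, as the interface text tells. Its arguments: {"type":"object","properties":{"turn":{"type":"array"},"translation":{"type":"array"},"grip":{"type":"array"},"force":{"type":"number"}},"required":["turn","translation","grip"]}

```bash
mkdir -p pics
cat > h.py <<'E'
import numpy as np, cv2
from scipy.spatial.transform import Rotation as R
from plant import r,cams,models
def snap(n,f=None):
    p=cams.camera_params(n); im=cams.snapshot(n)
    if f: cv2.imwrite('pics/'+f,im[:,:,::-1])
    return im,p
def pix2w(p,u,v,z):
    xd=np.array([(u-p['cx'])/p['fx'],(v-p['cy'])/p['fy']]); x=xd.copy()
    for _ in range(20): x=xd/(1+p['k1']*(x@x))
    d=R.from_quat(p['orientation']).apply([x[0],-x[1],-1]); e=np.array(p['eye'])
    return e+d*(z-e[2])/d[2]
def w2pix(p,P):
    c=R.from_quat(p['orientation']).inv().apply(np.array(P)-p['eye']); x=np.array([c[0],-c[1]])/-c[2]
    x=x*(1+p['k1']*(x@x)); return np.array([x[0]*p['fx']+p['cx'],x[1]*p['fy']+p['cy']])
def rel(pos,quat,s=None):
    "tool-frame shift & rotvec from current pose"
    s=s or r.get_state(); q=R.from_quat(s['eef_rot'])
    return q.inv().apply(np.array(pos)-s['tool_pos']).round(4),(q.inv()*R.from_quat(quat)).as_rotvec().round(4)
E
python3 - <<'E'
from h import *
for n in ['scene','side']:
    im,p=snap(n,n+'0.png'); print(n,p['eye'],p['fx'])
    for k in ['tin_floor','tub7_mid','rest_mark','tub6_mid','tub1_mid','mat','cone_wrench_mark','multitool_mark','lube_bottle_mark','tube_box_mark']:
        print(k,[(np.round(d['position'],3).tolist(),round(d['p'],2)) for d in models.place_of(n,k)][:9])
s=r.get_state();print({k:np.round(v,3).tolist() for k,v in s.items()})
E
```

```text
scene [ 1.0071395  -0.91109326  0.70678823] 552.9827243607893
tin_floor [([0.553, -0.215, 0.001], 0.72)]
tub7_mid [([0.569, 0.231, 0.064], 0.81)]
rest_mark [([0.58, 0.233, 0.0], 0.73)]
tub6_mid [([0.554, -0.213, 0.043], 0.85)]
tub1_mid [([0.592, -0.169, 0.039], 0.89), ([0.674, -0.007, 0.002], 0.73)]
mat [([0.531, 0.012, -0.004], 0.77)]
cone_wrench_mark [([0.674, -0.0, -0.001], 0.72), ([0.51, -0.179, 0.045], 0.26)]
multitool_mark [([0.786, -0.01, 0.002], 0.95)]
lube_bottle_mark [([0.675, -0.004, 0.0], 0.72), ([0.76, -0.176, 0.0], 0.64)]
tube_box_mark [([0.761, 0.134, -0.001], 0.95), ([0.508, -0.175, 0.043], 0.56)]
side [ 0.52270941 -0.8269819   0.95472574] 546.2144582989887
tin_floor [([0.527, 0.01, 0.004], 0.37)]
tub7_mid [([0.572, 0.234, 0.059], 0.83), ([0.511, -0.173, 0.042], 0.29)]
rest_mark [([0.585, 0.229, 0.001], 0.74), ([0.558, -0.274, 0.04], 0.43)]
tub6_mid [([0.556, -0.216, 0.042], 0.82)]
tub1_mid [([0.593, -0.166, 0.042], 0.76)]
mat [([0.527, 0.014, 0.003], 0.66), ([0.581, 0.229, 0.001], 0.54)]
cone_wrench_mark [([0.673, -0.008, -0.002], 0.81)]
multitool_mark [([0.784, -0.007, 0.005], 0.58), ([0.756, 0.132, 0.002], 0.35)]
lube_bottle_mark [([0.759, -0.175, -0.001], 0.72), ([0.782, -0.009, 0.005], 0.57)]
tube_box_mark [([0.756, 0.134, 0.002], 0.9)]
{'clock': 1.1, 'q': [0.034, 0.689, -0.195, 1.565, 0.157, 0.903, -0.215], 'qd': [0.003, -0.001, 0.0, 0.001, -0.002, -0.0, -0.001], 'joint_torque': [0.002, -52.75, -1.267, -15.375, -0.052, -0.001, 0.0], 'tool_pos': [0.625, 0.0, 0.258], 'eef_rot': [0.707, 0.707, 0.0, 0.0], 'contact_force': [-0.208, 0.474, 0.02], 'moment': [0.043, 0.024, 0.007], 'finger_force': 0.0, 'opening': 1.002}
```

View pics/scene0.png

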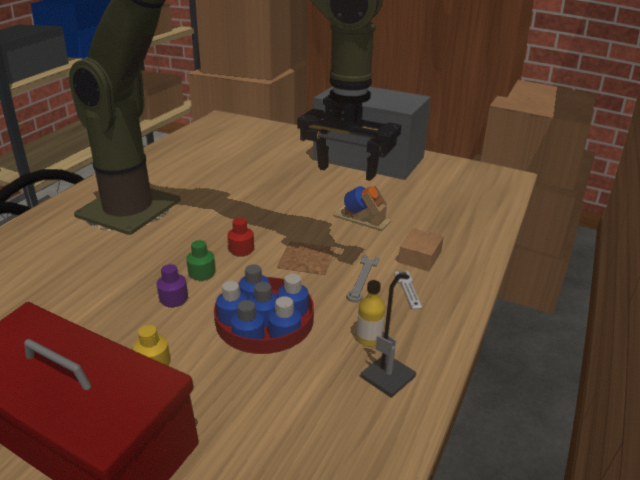

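View pics/side0.png

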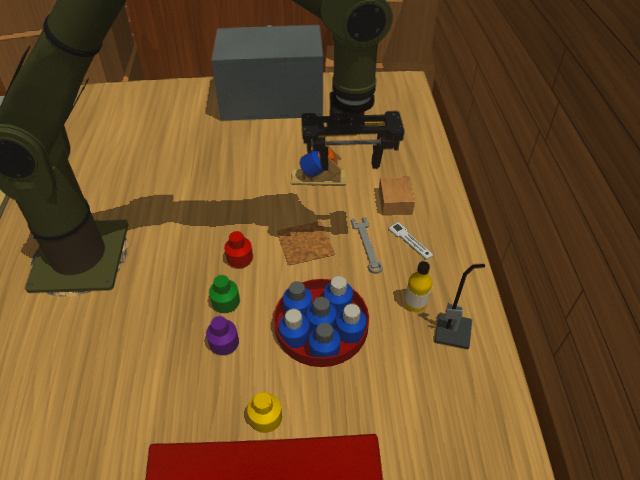

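The overview shows the red tin with its six tubs at about (321,320) in the side picture. The rest and orange-capped tub are at about (320,165). The red look-alike stands just left of the mat, at about (238,250), so I'll stand the tub with the gripper coming from the +y side. Next I move over the rest for a wrist view.

jog_arm(turn=[[0, 0, -0.18], [0, 0, -0.36], [0, 0, -0.54], [0, 0, -0.72], [0, 0, -0.9], [0, 0, -1.08], [0, 0, -1.26], [0, 0, -1.44], [0, 0, -1.571], [0, 0, -1.571], [0, 0, -1.571]], translation=[[0.03, -0.015, -0.01], [0.06, -0.03, -0.02], [0.09, -0.045, -0.02], [0.12, -0.06, -0.02], [0.15, -0.075, -0.02], [0.18, -0.09, -0.02], [0.2, -0.1, -0.02], [0.22, -0.105, -0.02], [0.23, -0.105, -0.02], [0.23, -0.105, -0.02], [0.23, -0.105, -0.02]], grip=[0, 0, 0, 0, 0, 0, 0, 0, 0, 0, 0])

```text
clock: 2.48
tool_pos: [0.5202, 0.2292, 0.2776]
eef_rot: [0.001, 1.0, -0.0, -0.0]
contact_force: [1.1, -0.1, -0.4]
opening: 0.998
finger_force: 0.0
```

Run:
```python
from h import *
im,p=snap('wrist','w1.png'); print(p['eye'],R.from_quat(p['orientation']).as_matrix().round(2).tolist())
for k in ['tub7_mid','rest_mark']:
    print(k,[(np.round(d['position'],3).tolist(),round(d['p'],2)) for d in models.place_of('wrist',k)][:3])
def caps(n):
    im,p=snap(n,n+'1.png')
    for k in ['tub1_mid','tub6_mid','tin_floor','mat']:
        for d in models.place_of(n,k): print(n,k,np.round(d['position'],3),round(d['p'],2))
    # dark red rim fit: inner/outer ellipse sampled by reprojection later
caps('scene');caps('side')
s=r.get_state();print(s['q'],s['tool_pos'],s['eef_rot'])
```

```text
[0.44134944 0.22804401 0.40443256] [[0.0, -0.95, -0.3], [1.0, 0.0, 0.0], [-0.0, -0.3, 0.95]]
tub7_mid [([0.567, 0.235, 0.064], 0.73)]
rest_mark []
scene tub1_mid [ 0.59  -0.169  0.04 ] 0.97
scene tub6_mid [ 0.555 -0.213  0.041] 0.92
scene tin_floor [ 0.552 -0.214  0.004] 0.64
scene mat [ 0.533  0.011 -0.002] 0.85
scene mat [ 0.509 -0.174  0.042] 0.6
side tub1_mid [ 0.592 -0.17   0.04 ] 0.81
side tub6_mid [ 0.555 -0.216  0.042] 0.87
side tub6_mid [ 0.59  -0.168  0.037] 0.59
side mat [0.53  0.013 0.002] 0.92
side mat [ 0.612 -0.239  0.042] 0.4
[-0.12694894  0.64737464 -0.63590497  1.70209513  0.45767142  0.94526369
  0.63108533] [0.52001805 0.23003214 0.27774572] [-8.07627719e-05  9.99999996e-01  2.02668891e-05  3.79534024e-05]
```

View pics/w1.png

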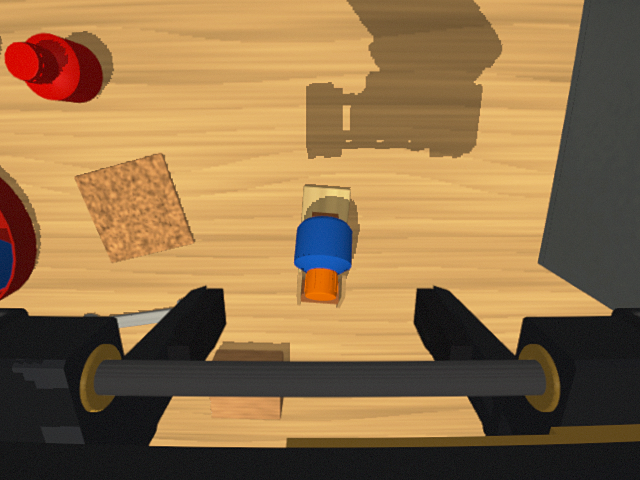

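The wrist view shows the seventh tub at about (323,245) with its orange cap at (321,288), pointing along roughly +x. I'll fit its pose by silhouette.

```bash
cat >> h.py <<'E'
def ring(rad,h,n=40):
    a=np.linspace(0,2*np.pi,n); return np.c_[rad*np.cos(a),rad*np.sin(a),0*a+h]
TUB=[ring(26,0),ring(30,6),ring(30,44),ring(16,52)]; CAP=[ring(16,52),ring(16,78)]
def hull(p,parts,base,Rm):
    P=np.vstack(parts)/1000@Rm.T+base
    return cv2.convexHull(np.array([w2pix(p,q) for q in P],np.float32))
E
python3 - <<'E'
from h import *
from scipy.optimize import minimize
im,p=cams.snapshot('wrist'),cams.camera_params('wrist')
hsv=cv2.cvtColor(im,cv2.COLOR_RGB2HSV)
org=cv2.inRange(hsv,(5,180,90),(15,255,255)); blue=cv2.inRange(hsv,(105,150,30),(125,255,255))
win=np.zeros_like(org); win[200:320,270:380]=1
org*=win; blue*=win
print(org.astype(bool).sum(),blue.astype(bool).sum())
def rend(v):
    a=v[2]; d=np.radians(40)
    z=np.array([np.cos(a)*np.cos(d),np.sin(a)*np.cos(d),np.sin(d)]); y=np.array([-np.sin(a),np.cos(a),0]); x=np.cross(y,z)
    Rm=np.c_[x,y,z]; b=np.array([v[0],v[1],.036]); o=[]
    for parts in (TUB,CAP):
        m=np.zeros(org.shape,np.uint8); cv2.fillConvexPoly(m,np.round(hull(p,parts,b,Rm)*16).astype(np.int32),255,shift=4); o.append(m)
    return o,b,z
sm=lambda m:cv2.GaussianBlur(m,(0,0),1.5).astype(float)/255
tot=sm(org|blue); so=sm(org)
def cost(v):
    (t,c),_,_=rend(v); return ((sm(t|c)-tot)**2).sum()+((sm(c)-so)**2).sum()
best=min((minimize(cost,[.545,.232,a],method='Nelder-Mead',options=dict(initial_simplex=[[.545,.232,a],[.555,.232,a],[.545,.24,a],[.545,.232,a+.15]])) for a in (-.15,.1)),key=lambda o:o.fun)
(t,c),b,z=rend(best.x); print(best.x,best.fun); print('base',b,'mid',b+.039*z,'grasp28',b+.028*z)
a=best.x[2]
# mat corners and red tub
for u,v in [(76,177),(162,153),(195,241),(113,262)]: print('mat',pix2w(p,u,v,.004).round(4))
print('red cap',pix2w(p,22,60,.075).round(3),'red',[np.round(pix2w(p,u,v,.0),3).tolist() for u,v in [(70,100),(100,75)]])
# pick pose
phi=np.radians(28); tl=np.radians(40)-phi  # tool z tilt from vertical
yv=np.array([-np.sin(a),np.cos(a),0]); h=np.array([np.cos(a),np.sin(a),0])
tz=h*np.sin(tl)+np.array([0,0,-np.cos(tl)]); Rm=np.c_[np.cross(yv,tz),yv,tz]; q=R.from_matrix(Rm).as_quat()
g=b+.028*z; n=-h*np.sin(np.radians(40))+np.array([0,0,np.cos(np.radians(40))])
print('n in tool now'); print('above',rel(g+.08*n,q),'grasp',rel(g,q),'n70',rel(g+.07*n,q),q)
E
```

```text
1087 2735
[ 0.54203863  0.23243886 -0.07011669] 86.26677431757017
base [0.54203863 0.23243886 0.036     ] mid [0.57184096 0.23034579 0.06106872] grasp28 [0.56343517 0.23093614 0.05399805]
mat [ 0.4914 -0.0517  0.004 ]
mat [0.4654 0.0524 0.004 ]
mat [0.5685 0.079  0.004 ]
mat [ 0.5958 -0.0263  0.004 ]
red cap [ 0.38  -0.031  0.075] red [[0.408, -0.045, 0.0], [0.383, -0.007, 0.0]]
n in tool now
above (array([0.0079, 0.0045, 0.1625]), array([ 0.0074, -0.2093,  0.0701])) grasp (array([-0.0434,  0.0009,  0.2238]), array([ 0.0074, -0.2093,  0.0701])) n70 (array([0.0015, 0.004 , 0.1701]), array([ 0.0074, -0.2093,  0.0701])) [ 0.03485915  0.99391078 -0.00366384  0.10446423]
```

jog_arm(turn=[[0.003, -0.1, 0.035], [0.0074, -0.2093, 0.07], [0.0074, -0.2093, 0.07], [0.0074, -0.2093, 0.07], [0.0074, -0.2093, 0.07], [0.0074, -0.2093, 0.07], [0.0074, -0.2093, 0.07], [0.0074, -0.2093, 0.07], [0.0074, -0.2093, 0.07], [0.0074, -0.2093, 0.07], [0.0074, -0.2093, 0.07]], translation=[[0.004, 0.002, 0.055], [0.008, 0.0045, 0.11], [0.008, 0.0045, 0.1625], [0.008, 0.0045, 0.1625], [-0.01, 0.0035, 0.184], [-0.027, 0.002, 0.204], [-0.0434, 0.001, 0.2238], [-0.0434, 0.001, 0.2238], [-0.0434, 0.001, 0.2238], [-0.0434, 0.001, 0.2238], [-0.0434, 0.001, 0.2238]], grip=[0, 0, 0, 0, 0, 0, 0, 0.05, 1, 1, 1], force=30)

```text
clock: 4.55
tool_pos: [0.5635, 0.2321, 0.055]
eef_rot: [0.034, 0.994, -0.003, 0.105]
contact_force: [0.2, 0.9, 4.7]
opening: 0.672
finger_force: 30.0
```

Run:
```python
from h import *
s=r.get_state(); print(s['opening'],s['finger_force'],s['contact_force'],s['q'].round(2)); 
a=-.0701;n=np.array([-np.cos(a)*np.sin(.698),-np.sin(a)*np.sin(.698),np.cos(.698)])
print(s['tool_pos'],rel(s['tool_pos']+.08*n,s['eef_rot']))
```

```text
0.6715466814494971 29.974096454679966 [0.21464582 0.9357449  4.74181827] [-0.46  0.93 -0.1   1.92  1.02  0.23 -0.01]
[0.56347353 0.23213539 0.05501217] (array([ 0.0375,  0.0002, -0.0707]), array([0., 0., 0.]))
```

jog_arm(turn=[[0, 0, 0], [0, 0, 0], [0, 0, 0], [0, 0, 0]], translation=[[0.014, 0, -0.0265], [0.0281, 0, -0.053], [0.047, 0, -0.0884], [0.056, 0, -0.106]], grip=[1, 1, 1, 1])

```text
clock: 5.05
tool_pos: [0.4856, 0.2368, 0.1473]
eef_rot: [0.034, 0.994, -0.003, 0.105]
contact_force: [0.3, -0.1, -0.6]
opening: 0.669
finger_force: 30.0
```

Run:
```python
from h import *
s=r.get_state(); print(s['opening'],s['contact_force'],s['tool_pos'],s['q'].round(2))
a=-.0701
zt=np.array([np.cos(a)*np.cos(.698),np.sin(a)*np.cos(.698),np.sin(.698)])
yv=np.array([-np.sin(a),np.cos(a),0])
up=R.from_rotvec(-yv*np.radians(50)); print('axis after',up.apply(zt).round(3))
for hd in (-80,-45):
    T=R.from_euler('z',np.radians(hd)-a)*up*R.from_quat(s['eef_rot'])
    print(hd,'toolz',T.as_matrix().round(3).tolist(),rel([.53,.0134,.11],T.as_quat()),rel([.53,.0134,.0335],T.as_quat()),T.as_quat())
im,p=snap('scene','s2.png')
```

```text
0.6685075588883012 [ 0.34579186 -0.06445955 -0.55474738] [0.48557826 0.2368237  0.14734202] [-0.5   0.72 -0.18  2.08  0.94  0.31 -0.02]
axis after [ 0. -0.  1.]
-80 toolz [[-0.083, 0.985, 0.154], [0.462, 0.175, -0.87], [-0.883, -0.001, -0.469]] (array([-0.0505, -0.2199,  0.0489]), array([ 0.8221, -0.7372,  1.0884])) (array([-0.0346, -0.2199,  0.1237]), array([ 0.8221, -0.7372,  1.0884])) [ 0.55032805  0.65707788 -0.3312419   0.39454594]
-45 toolz [[-0.333, 0.706, 0.625], [0.331, 0.708, -0.624], [-0.883, -0.001, -0.469]] (array([-0.0505, -0.2199,  0.0489]), array([ 0.4453, -0.8339,  0.5885])) (array([-0.0346, -0.2199,  0.1237]), array([ 0.4453, -0.8339,  0.5885])) [ 0.32727006  0.79215315 -0.19726877  0.47589151]
```

jog_arm(turn=[[0.091, -0.082, 0.121], [0.183, -0.164, 0.242], [0.274, -0.246, 0.363], [0.365, -0.328, 0.484], [0.457, -0.41, 0.605], [0.548, -0.491, 0.726], [0.639, -0.573, 0.847], [0.731, -0.655, 0.967], [0.822, -0.737, 1.088], [0.822, -0.737, 1.088], [0.822, -0.737, 1.088]], translation=[[-0.005, -0.025, -0.02], [-0.01, -0.05, -0.03], [-0.02, -0.08, -0.03], [-0.03, -0.11, -0.03], [-0.04, -0.14, -0.025], [-0.045, -0.17, -0.02], [-0.05, -0.2, -0.01], [-0.055, -0.22, 0.0], [-0.0555, -0.22, 0.02], [-0.0505, -0.22, 0.0489], [-0.0505, -0.22, 0.0489]], grip=[1, 1, 1, 1, 1, 1, 1, 1, 1, 1, 1])

```text
clock: 6.48
tool_pos: [0.5308, 0.0131, 0.106]
eef_rot: [0.549, 0.658, -0.333, 0.394]
contact_force: [0.2, 0.4, -0.6]
opening: 0.665
finger_force: 30.0
```

Run:
```python
from h import *
s=r.get_state(); print(s['opening'],s['contact_force'],s['tool_pos'],s['eef_rot'],s['q'].round(2))
print(rel([.53,.0134,.0335],[ 0.55032805 , 0.65707788 ,-0.3312419 ,  0.39454594]))
im,p=snap('scene'); im2,p2=snap('side')
cv2.imwrite('pics/c3.png',np.hstack([cv2.resize(im[130:330,200:450],None,fx=1.6,fy=1.6),cv2.resize(im2[130:330,200:450],None,fx=1.6,fy=1.6)])[:,:,::-1])
```

```text
0.6646588832107875 [ 0.17295664  0.4493525  -0.56244844] [0.53075064 0.01312987 0.10602382] [ 0.54934095  0.65785235 -0.3325376   0.39353977] [-0.91  1.22  0.54  1.89  0.71  0.74 -1.09]
(array([ 0.0642, -0.0003,  0.0337]), array([-0.0015,  0.0001,  0.0038]))
```

View pics/c3.png

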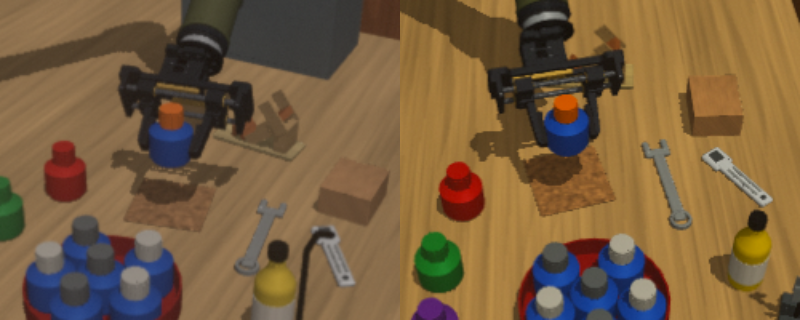

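The tub hangs upright over the mat, clear of everything. I'll lower it slowly.

jog_arm(turn=[[0, 0, 0], [0, 0, 0], [0, 0, 0], [0, 0, 0], [0, 0, 0], [0, 0, 0]], translation=[[0.018, 0, 0.0095], [0.036, 0, 0.019], [0.05, 0, 0.0262], [0.057, 0, 0.03], [0.06, 0, 0.0315], [0.06, 0, 0.0315]], grip=[1, 1, 1, 1, 1, 1])

```text
clock: 7.32
tool_pos: [0.5307, 0.013, 0.0411]
eef_rot: [0.551, 0.657, -0.332, 0.394]
contact_force: [0.0, -0.1, -0.5]
opening: 0.668
finger_force: 30.0
```

Run:
```python
from h import *
s=r.get_state(); print(s['opening'],s['contact_force'],s['moment'],s['tool_pos'],s['eef_rot'],s['q'].round(2))
```

```text
0.6684661731168463 [ 0.02627796 -0.12597569 -0.48983181] [ 1.04332389  0.19482753 -0.03846441] [0.53074075 0.01296152 0.04113224] [ 0.55058014  0.65670649 -0.33178046  0.39436003] [-0.9   1.34  0.52  1.85  0.7   0.69 -1.15]
```

jog_arm(turn=[[0, 0, 0], [0, 0, 0], [0, 0, 0], [0, 0, 0]], translation=[[0.0022, 0, 0.0012], [0.0044, 0, 0.0023], [0.0058, 0, 0.0031], [0.0058, 0, 0.0031]], grip=[1, 1, 1, 1])

```text
clock: 7.82
tool_pos: [0.5306, 0.0131, 0.0342]
eef_rot: [0.551, 0.657, -0.332, 0.394]
contact_force: [-0.3, -0.7, -1.1]
opening: 0.667
finger_force: 30.0
```

jog_arm(turn=[[0, 0, 0], [0, 0, 0], [0, 0, 0]], translation=[[0.001, 0, 0.0005], [0.0018, 0, 0.0009], [0.0018, 0, 0.0009]], grip=[1, 1, 1])

```text
clock: 8.2
tool_pos: [0.5307, 0.0129, 0.0327]
eef_rot: [0.55, 0.657, -0.332, 0.395]
contact_force: [-0.0, -0.3, 1.1]
opening: 0.67
finger_force: 30.0
```

jog_arm(turn=[[0, 0, 0], [0, 0, 0], [0, 0, 0], [0, 0, 0], [0, 0, 0], [0, 0, 0], [0, 0, 0], [0, 0, 0]], translation=[[0, 0, 0], [0, 0, 0], [0, 0, 0], [0, 0, 0], [0, 0, -0.02], [0, 0, -0.05], [0, 0, -0.1], [0, 0, -0.14]], grip=[0.3, 0.22, 0, 0, 0, 0, 0, 0])

```text
clock: 9.2
tool_pos: [0.509, 0.1365, 0.0986]
eef_rot: [0.551, 0.657, -0.331, 0.394]
contact_force: [0.0, 0.1, -0.4]
opening: 1.003
finger_force: 0.0
```

```bash
cat >> h.py <<'E'
from scipy.optimize import minimize
def fit_tub(im,p,base0,kind='orange'):
    "fit x,y of an upright tub standing on height base0[2] from its silhouette"
    hsv=cv2.cvtColor(im,cv2.COLOR_RGB2HSV)
    m=cv2.inRange(hsv,(5,180,90),(15,255,255))|cv2.inRange(hsv,(105,150,30),(125,255,255))
    u,v=w2pix(p,np.array(base0)+[0,0,.039]).astype(int); w=np.zeros_like(m); w[max(v-60,0):v+60,max(u-50,0):u+50]=1; m*=w
    sm=lambda m:cv2.GaussianBlur(m,(0,0),1.5).astype(float)/255; t=sm(m)
    def cost(v):
        o=np.zeros_like(m)
        for parts in (TUB,CAP): cv2.fillConvexPoly(o,np.round(hull(p,parts,np.array([v[0],v[1],base0[2]]),np.eye(3))*16).astype(np.int32),255,shift=4)
        return ((sm(o)-t)**2).sum()
    x,y=base0[:2]; b=minimize(cost,[x,y],method='Nelder-Mead',options=dict(initial_simplex=[[x,y],[x+.008,y],[x,y+.008]]))
    return b.x,b.fun,t.sum()
E
python3 - <<'E'
from h import *
for n in ('scene','side'):
    im,p=snap(n,n+'4.png'); print(n,fit_tub(im,p,[.53,.013,.004]))
s=r.get_state(); print(s['tool_pos'],s['q'].round(2))
# target above the tin for look: tool down
for q in ([0,1,0,0],[.7071,.7071,0,0]): print(rel([.555,-.13,.26],q))
E
```

```text
scene (array([0.50233521, 0.06255176]), np.float64(462.50154555940026), np.float64(585.0117647058825))
side (array([0.53121024, 0.01118385]), np.float64(42.953387158785084), np.float64(762.8588235294118))
[0.50998753 0.14016554 0.09816308] [-1.03  1.22  0.42  1.71  0.56  0.99 -1.04]
(array([-0.2725, -0.0039,  0.1642]), array([-0.7418,  0.8916, -1.2457]))
(array([-0.2725, -0.0039,  0.1642]), array([0.0984, 1.0728, 0.1618]))
```

jog_arm(turn=[[0, 0, 0], [0, 0, 0], [0.014, 0.153, 0.023], [0.028, 0.306, 0.046], [0.042, 0.46, 0.069], [0.056, 0.613, 0.092], [0.07, 0.766, 0.116], [0.084, 0.92, 0.139], [0.0984, 1.0728, 0.1618], [0.0984, 1.0728, 0.1618], [0.0984, 1.0728, 0.1618]], translation=[[-0.053, 0, -0.028], [-0.106, 0, -0.056], [-0.14, -0.003, -0.012], [-0.174, -0.006, 0.032], [-0.207, -0.009, 0.076], [-0.24, -0.012, 0.12], [-0.274, -0.015, 0.164], [-0.307, -0.019, 0.207], [-0.341, -0.023, 0.25], [-0.341, -0.023, 0.25], [-0.341, -0.023, 0.25]], grip=[0, 0, 0, 0, 0, 0, 0, 0, 0, 0.4, 0.4])

```text
clock: 10.68
tool_pos: [0.5505, -0.2507, 0.2812]
eef_rot: [0.713, 0.701, -0.005, 0.002]
contact_force: [-1.4, 0.3, 0.2]
opening: 0.796
finger_force: 0.0
```

Run:
```python
from h import *
s=r.get_state(); print(s['tool_pos'],s['eef_rot'],s['q'].round(2))
im,p=snap('wrist','w5.png')
cv2.imwrite('pics/w5.png',im[:,:,::-1])
```

```text
[ 0.55049593 -0.25072005  0.28121037] [ 0.71309883  0.70104461 -0.00467051  0.00216683] [ 0.41  0.63 -0.1   1.6   0.09  0.91  0.25]
```

View pics/w5.png

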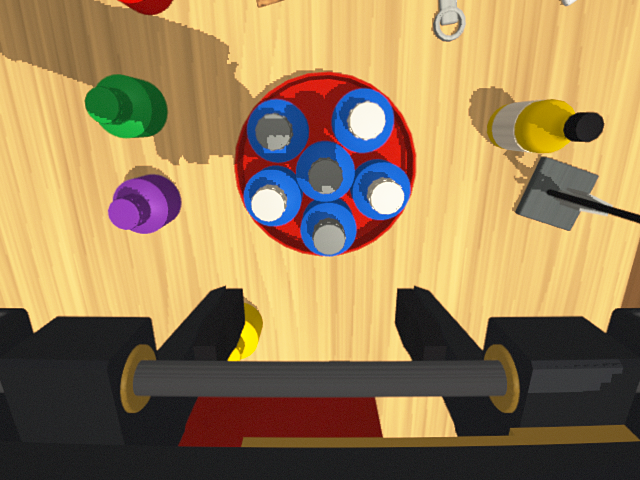

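The wrist view shows all six tubs. Their caps are at about (273,129), (367,120), (386,195), (330,236), (268,202) and the middle one at (325,174). The widest gap is at the top, between the first two, so I'll fit them all.

```bash
cat >> h.py <<'E'
def fit_tin(im,p,px):
    "joint fit of tubs in the tin from cap (low saturation) and blue masks; px = cap centre pixels"
    c0=np.array([.554,-.214])
    hsv=cv2.cvtColor(im,cv2.COLOR_RGB2HSV)
    rim=lambda c,rad,z:np.array([w2pix(p,[c[0]+rad*np.cos(t),c[1]+rad*np.sin(t),z]) for t in np.linspace(0,2*np.pi,90)],np.float32)
    sm=lambda m:cv2.GaussianBlur(m,(0,0),1.2).astype(float)/255
    reg=np.zeros(im.shape[:2],np.uint8); cv2.fillConvexPoly(reg,rim(c0,.11,.033).astype(np.int32),1)
    for u,v in px: cv2.circle(reg,(int(u),int(v)),22,1,-1)
    blue=cv2.inRange(hsv,(100,130,30),(130,255,255))*reg
    red=(cv2.inRange(hsv,(0,170,40),(3,255,255))|cv2.inRange(hsv,(174,170,40),(180,255,255)))*reg
    org=cv2.inRange(hsv,(5,180,60),(16,255,255))*reg
    cap=(cv2.inRange(hsv,(0,0,0),(180,75,255))|org)
    near=np.zeros_like(cap)
    for u,v in px: cv2.circle(near,(int(u),int(v)),20,1,-1)
    cap*=near
    al=cv2.morphologyEx(blue|red|cap,cv2.MORPH_CLOSE,np.ones((5,5)))
    def tc(v):
        o=np.zeros_like(al)
        cv2.fillConvexPoly(o,np.round(rim(v,.096,.033)*16).astype(np.int32),255,shift=4); cv2.fillConvexPoly(o,np.round(rim(v,.096,.0)*16).astype(np.int32),255,shift=4)
        d=sm(o)-sm(al); return (d**2).sum()
    tin=minimize(tc,c0,method='Nelder-Mead',options=dict(initial_simplex=[c0,c0+[.006,0],c0+[0,.006]]))
    res=[]
    sc,sb=sm(cap),sm(blue|cap)
    x0=np.array([pix2w(p,u,v,.075)[:2] for u,v in px])
    def rend(X,parts):
        o=np.zeros_like(cap)
        for x,y in X:
            for q in parts: cv2.fillConvexPoly(o,np.round(hull(p,q,np.array([x,y,.003]),np.eye(3))*16).astype(np.int32),255,shift=4)
        return sm(o)
    X=x0.copy()
    for it in range(2):
        for i in range(len(X)):
            def f(v):
                Y=X.copy(); Y[i]=v; return ((rend(Y,[CAP])-sc)**2).sum()+((rend(Y,[TUB,CAP])-sb)**2).sum()
            s=.005 if it==0 else .002
            X[i]=minimize(f,X[i],method='Nelder-Mead',options=dict(initial_simplex=[X[i],X[i]+[s,0],X[i]+[0,s]],xatol=2e-4,maxiter=40)).x
    return tin.x,tin.fun,X
def rep(c,X):
    for x in X:
        d=x-c; print(x.round(4),'r %.1f mm ang %.1f'%(1e3*np.hypot(*d),np.degrees(np.arctan2(d[1],d[0]))))
    print('pairs',{(i,j):round(1e3*np.hypot(*(X[i]-X[j])),1) for i in range(len(X)) for j in range(i) if np.hypot(*(X[i]-X[j]))<.075})
E
python3 - <<'E'
from h import *
im,p=snap('wrist')
c,f,X=fit_tin(im,p,[(273,129),(367,120),(386,195),(330,236),(268,202),(325,174)])
print(c,f); rep(c,X)
# rest of mat tub
print(w2pix(p,[.531,.012,.04]))
E
```

```text
[ 0.55500953 -0.21803392] 451.00143021914647
[ 0.5082 -0.1765] r 62.6 mm ang 138.4
[ 0.5924 -0.1686] r 62.0 mm ang 52.9
[ 0.6125 -0.2376] r 60.8 mm ang -18.8
[ 0.5575 -0.2777] r 59.7 mm ang -87.6
[ 0.5002 -0.2432] r 60.3 mm ang -155.3
[ 0.5546 -0.2182] r 0.4 mm ang -160.2
pairs {(2, 1): np.float64(71.9), (3, 2): np.float64(68.1), (4, 0): np.float64(67.2), (4, 3): np.float64(66.9), (5, 0): np.float64(62.4), (5, 1): np.float64(62.3), (5, 2): np.float64(61.1), (5, 3): np.float64(59.6), (5, 4): np.float64(59.9)}
[294.84238438 -90.59162077]
```

```bash
cat >> h.py <<'E'
def down(th):
    "tool-down quaternion with tool y at world angle th deg"
    t=np.radians(th); y=np.array([np.cos(t),np.sin(t),0]); z=np.array([0,0,-1.]); return R.from_matrix(np.c_[np.cross(y,z),y,z]).as_quat()
E
python3 - <<'E'
from h import *
print(rel([.5924,-.1686,.12],down(-37.1)))
E
```

```text
(array([0.0765, 0.0407, 0.1602]), array([-0.0022,  0.0074,  0.6406]))
```

jog_arm(turn=[[0, 0.002, 0.16], [0, 0.004, 0.32], [-0.001, 0.006, 0.48], [-0.002, 0.0074, 0.6406], [-0.002, 0.0074, 0.6406], [-0.002, 0.0074, 0.6406], [-0.002, 0.0074, 0.6406]], translation=[[0.02, 0.01, 0.04], [0.04, 0.02, 0.08], [0.06, 0.032, 0.11], [0.0765, 0.0407, 0.14], [0.0765, 0.0407, 0.16], [0.0765, 0.0407, 0.16], [0.0765, 0.0407, 0.16]], grip=[0.41, 0.41, 0.41, 0.41, 0.41, 0.41, 0.41], force=10)

```text
clock: 11.65
tool_pos: [0.594, -0.1678, 0.1219]
eef_rot: [0.895, 0.447, 0.001, 0.001]
contact_force: [1.0, 0.0, 0.7]
opening: 0.59
finger_force: 0.0
```

Run:
```python
from h import *
s=r.get_state(); print(s['tool_pos'],s['q'].round(2),s['opening'])
print(rel([.5924,-.1686,.077],down(-37.1)))
```

```text
[ 0.59400713 -0.16783359  0.12187554] [ 0.16  0.86  0.07  1.71 -0.09  0.58 -0.36] 0.5900804643719525
(array([-0.0016, -0.0009,  0.0449]), array([ 0.0024, -0.0008,  0.0028]))
```

jog_arm(turn=[[0, 0, 0], [0, 0, 0], [0, 0, 0], [0, 0, 0], [0, 0, 0], [0, 0, 0], [0, 0, 0]], translation=[[-0.001, -0.001, 0.02], [-0.001, -0.001, 0.038], [-0.001, -0.001, 0.044], [-0.001, -0.001, 0.044], [-0.001, -0.001, 0.044], [-0.001, -0.001, 0.044], [-0.001, -0.001, 0.044]], grip=[0.41, 0.41, 0.41, 0.7, 0.7, 0.7, 0.7])

```text
clock: 12.52
tool_pos: [0.593, -0.1692, 0.0778]
eef_rot: [0.895, 0.446, 0.001, 0.001]
contact_force: [0.2, -0.3, 2.2]
opening: 0.36
finger_force: 10.0
```

Run:
```python
from h import *
s=r.get_state(); print(s['tool_pos'],s['contact_force'],s['opening']*88,s['finger_force'])
c=np.array([.555,-.217])
p0=s['tool_pos']; d=p0[:2]-c; print(np.hypot(*d),np.degrees(np.arctan2(d[1],d[0])))
for a in (47,41,36,31.5):
    t=np.radians(a); print(a,rel([c[0]+.0618*np.cos(t),c[1]+.0618*np.sin(t),p0[2]],s['eef_rot'])[0])
```

```text
[ 0.59299283 -0.16924131  0.077833  ] [ 0.15514152 -0.31345483  2.1824533 ] 31.66065310396997 10.00021361745894
0.06102743493007301 51.4971678102221
47 [0.0005 0.0049 0.    ]
41 [-0.0005  0.0112  0.    ]
36 [-0.0019  0.0165  0.0001]
31.5 [-0.0035  0.0211  0.0001]
```

jog_arm(turn=[[0, 0, 0], [0, 0, 0], [0, 0, 0], [0, 0, 0], [0, 0, 0], [0, 0, 0], [0, 0, 0]], translation=[[0.0003, 0.004, 0], [-0.0001, 0.008, 0], [-0.0006, 0.0115, 0], [-0.0014, 0.015, 0], [-0.0022, 0.018, 0], [-0.0035, 0.0212, 0], [-0.0035, 0.0212, 0]], grip=[0.7, 0.7, 0.7, 0.7, 0.7, 0.7, 0.7])

```text
clock: 13.4
tool_pos: [0.6084, -0.1851, 0.0778]
eef_rot: [0.895, 0.446, 0.002, 0.001]
contact_force: [0.2, -0.5, 5.5]
opening: 0.357
finger_force: 10.0
```

jog_arm(turn=[[0, 0, 0], [0, 0, 0], [0, 0, 0], [0, 0, 0], [0, 0, 0]], translation=[[0, 0, 0], [0, 0, 0], [0, 0, -0.02], [0, 0, -0.045], [0, 0, -0.055]], grip=[0.5, 0.43, 0.43, 0.43, 0.43])

```text
clock: 14.02
tool_pos: [0.6083, -0.1851, 0.1347]
eef_rot: [0.895, 0.446, 0.002, 0.002]
contact_force: [-0.3, 0.1, -0.3]
opening: 0.57
finger_force: 0.0
```

Run:
```python
from h import *
s=r.get_state(); print(s['tool_pos'],s['opening'])
print(rel([.5082,-.1765,.13],down(48.4)))
```

```text
[ 0.60833429 -0.18506091  0.13472976] 0.5702510744013192
(array([-0.0535, -0.0851,  0.0042]), array([ 0.0058,  0.0025, -1.4913]))
```

jog_arm(turn=[[0, 0, -0.17], [0, 0, -0.34], [0, 0, -0.51], [0, 0, -0.68], [0, 0, -0.85], [0, 0, -1.02], [0, 0, -1.19], [0, 0, -1.36], [0.005, 0.0025, -1.491], [0.005, 0.0025, -1.491], [0.005, 0.0025, -1.491]], translation=[[-0.005, -0.01, 0.004], [-0.012, -0.02, 0.004], [-0.018, -0.03, 0.004], [-0.024, -0.04, 0.004], [-0.03, -0.05, 0.004], [-0.036, -0.06, 0.004], [-0.042, -0.07, 0.004], [-0.048, -0.08, 0.004], [-0.0535, -0.0851, 0.004], [-0.0535, -0.0851, 0.004], [-0.0535, -0.0851, 0.004]], grip=[0.41, 0.41, 0.41, 0.41, 0.41, 0.41, 0.41, 0.41, 0.41, 0.41, 0.41])

```text
clock: 15.4
tool_pos: [0.5076, -0.1761, 0.1283]
eef_rot: [0.356, 0.934, 0.0, -0.001]
contact_force: [0.2, 0.6, -0.2]
opening: 0.588
finger_force: 0.0
```

Run:
```python
from h import *
s=r.get_state(); print(s['tool_pos'],s['opening'],s['q'].round(2))
print(rel([.5082,-.1765,.079],down(48.4)))
im,p=snap('side')
cv2.imwrite('pics/c6.png',cv2.resize(im[190:390,200:450],None,fx=3,fy=3)[:,:,::-1])
```

```text
[ 0.50764423 -0.17612469  0.1282852 ] 0.5878324729322214 [ 0.43  0.79 -0.3   1.93  0.46  0.49  0.64]
(array([-0.0008,  0.0001,  0.0493]), array([-0.0004, -0.0019, -0.0024]))
```

View pics/c6.png

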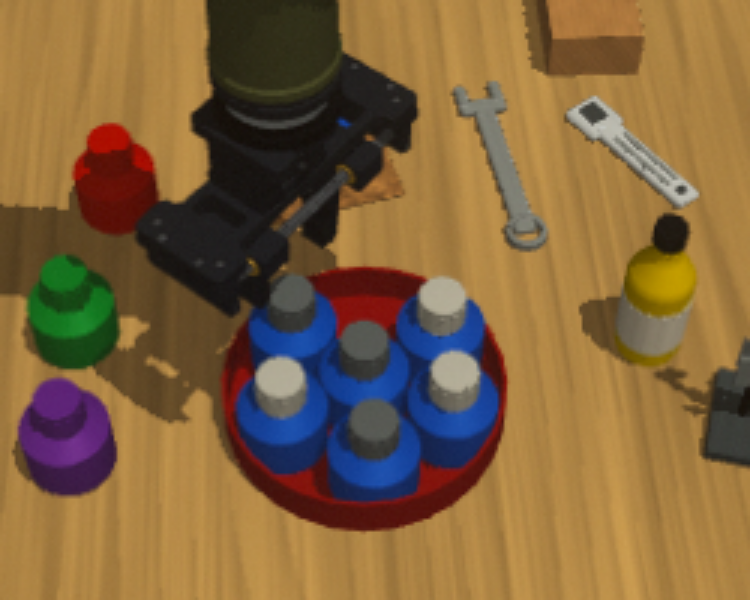

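The crop shows the right-hand white-capped tub slid close to its neighbour, all upright, and the fingers above the left grey cap.

jog_arm(turn=[[0, 0, 0], [0, 0, 0], [0, 0, 0], [0, 0, 0], [0, 0, 0], [0, 0, 0]], translation=[[-0.001, 0, 0.02], [-0.001, 0, 0.04], [-0.001, 0, 0.049], [-0.001, 0, 0.049], [-0.001, 0, 0.049], [-0.001, 0, 0.049]], grip=[0.41, 0.41, 0.41, 0.7, 0.7, 0.7])

```text
clock: 16.2
tool_pos: [0.5082, -0.1768, 0.0797]
eef_rot: [0.355, 0.935, 0.0, -0.001]
contact_force: [0.4, -0.4, 1.0]
opening: 0.362
finger_force: 10.0
```

Run:
```python
from h import *
s=r.get_state(); print(s['tool_pos'],s['contact_force'],s['opening']*88,s['finger_force'])
c=np.array([.555,-.217])
p0=s['tool_pos']; d=p0[:2]-c; print(np.hypot(*d),np.degrees(np.arctan2(d[1],d[0])))
for a in (142,146,150,154):
    t=np.radians(a); print(a,rel([c[0]+.0618*np.cos(t),c[1]+.0618*np.sin(t),p0[2]],s['eef_rot'])[0])
```

```text
[ 0.50815298 -0.1767958   0.07968099] [ 0.43105007 -0.35905304  0.95499039] 31.817291225125953 9.99996857251972
0.061733471916940785 139.36374606451707
142 [-0.     -0.0028  0.    ]
146 [-0.0005 -0.0071  0.    ]
150 [-0.0012 -0.0114  0.    ]
154 [-0.0022 -0.0156  0.    ]
```

jog_arm(turn=[[0, 0, 0], [0, 0, 0], [0, 0, 0], [0, 0, 0], [0, 0, 0], [0, 0, 0]], translation=[[0, -0.003, 0], [-0.0005, -0.007, 0], [-0.001, -0.01, 0], [-0.0015, -0.013, 0], [-0.0022, -0.0156, 0], [-0.0022, -0.0156, 0]], grip=[0.7, 0.7, 0.7, 0.7, 0.7, 0.7])

```text
clock: 16.95
tool_pos: [0.4994, -0.1902, 0.0796]
eef_rot: [0.355, 0.935, 0.0, -0.001]
contact_force: [0.0, 0.9, 5.9]
opening: 0.359
finger_force: 10.0
```

jog_arm(turn=[[0, 0, 0], [0, 0, 0], [0, 0, 0], [0, 0, 0], [0, 0, 0]], translation=[[0, 0, 0], [0, 0, 0], [0, 0, -0.02], [0, 0, -0.06], [0, 0, -0.1]], grip=[0.5, 0.43, 0.43, 0.43, 0.43])

```text
clock: 17.58
tool_pos: [0.4986, -0.19, 0.1797]
eef_rot: [0.355, 0.935, -0.0, -0.002]
contact_force: [-0.1, 0.1, -0.0]
opening: 0.57
finger_force: 0.0
```

Run:
```python
from h import *
s=r.get_state(); print(s['tool_pos'],s['opening'])
print(rel([.554,-.25,.28],down(0)))
```

```text
[ 0.49858082 -0.18996737  0.17967674] 0.5701925646657241
(array([-0.0809, -0.0083, -0.1007]), array([-0.0035, -0.0032,  0.8445]))
```

jog_arm(turn=[[0, 0, 0.17], [0, 0, 0.34], [0, 0, 0.51], [0, 0, 0.68], [-0.0035, -0.003, 0.8445], [-0.0035, -0.003, 0.8445], [-0.0035, -0.003, 0.8445]], translation=[[-0.016, -0.002, -0.02], [-0.032, -0.004, -0.04], [-0.048, -0.006, -0.06], [-0.065, -0.008, -0.08], [-0.081, -0.008, -0.1], [-0.081, -0.008, -0.1], [-0.081, -0.008, -0.1]], grip=[0.4, 0.4, 0.4, 0.4, 0.4, 0.4, 0.4])

```text
clock: 18.45
tool_pos: [0.5536, -0.2491, 0.2777]
eef_rot: [0.706, 0.708, -0.0, -0.001]
contact_force: [-1.0, 0.2, 0.1]
opening: 0.601
finger_force: 0.0
```

Run:
```python
from h import *
im,p=snap('wrist','w7.png')
cc=np.array([.555,-.2175]); px=[w2pix(p,[cc[0]+.0615*np.cos(np.radians(a)),cc[1]+.0615*np.sin(np.radians(a)),.068]) for a in (154,31.5,-25,-88,-151)]+[w2pix(p,[.5548,-.2178,.068])]
c,f,X=fit_tin(im,p,px)
print(c,f); rep(c,X)
ims,ps=snap('side'); print('tub7 side',fit_tub(ims,ps,[.53,.013,.004]))
s=r.get_state(); print(s['tool_pos'],s['q'].round(2)); print(rel([.531,.0125,.14],down(0)),rel([.531,.0125,.14],down(-90)))
```

```text
[ 0.55508522 -0.21823812] 329.47841599384856
[ 0.4986 -0.1921] r 62.3 mm ang 155.2
[ 0.6082 -0.1854] r 62.5 mm ang 31.7
[ 0.6109 -0.245 ] r 61.9 mm ang -25.6
[ 0.5573 -0.2792] r 61.0 mm ang -87.9
[ 0.502  -0.2504] r 62.1 mm ang -148.8
[ 0.555  -0.2181] r 0.2 mm ang 142.5
pairs {(2, 1): np.float64(59.6), (3, 2): np.float64(63.6), (4, 0): np.float64(58.4), (4, 3): np.float64(62.3), (5, 0): np.float64(62.1), (5, 1): np.float64(62.5), (5, 2): np.float64(62.1), (5, 3): np.float64(61.1), (5, 4): np.float64(62.1)}
tub7 side (array([0.53874511, 0.0048735 ]), np.float64(475.0408765859285), np.float64(215.90588235294118))
[ 0.55358552 -0.24902775  0.27764455] [ 0.45  0.64 -0.18  1.6   0.14  0.92  0.22]
(array([ 0.2614, -0.0218,  0.138 ]), array([-0.0011, -0.0012,  0.0024])) (array([ 0.2614, -0.0218,  0.138 ]), array([-0.0018, -0.    ,  1.5732]))
```

View pics/w7.png

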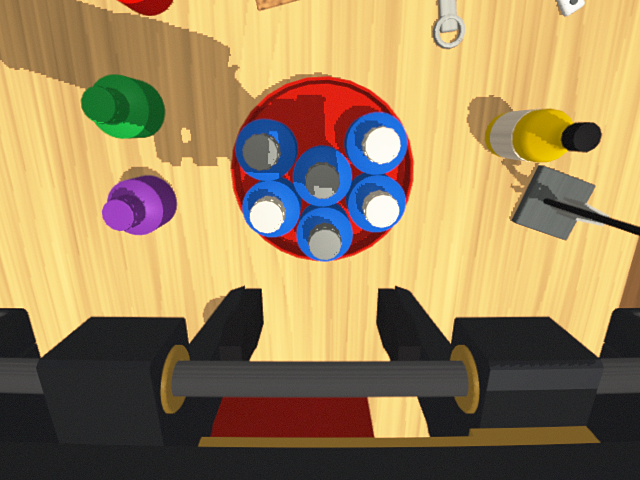

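The wrist view shows the gap open at the top of the tin, about (325,100). It spans 123° and all six tubs stand upright. Next I go to tub 7 on the mat.

jog_arm(turn=[[0, 0, 0], [0, 0, 0], [0, 0, 0], [0, 0, 0], [0, 0, 0], [0, 0, 0]], translation=[[0.05, -0.005, 0.01], [0.1, -0.01, 0.02], [0.15, -0.015, 0.03], [0.2, -0.02, 0.03], [0.229, -0.0226, 0.03], [0.229, -0.0226, 0.03]], grip=[0.4, 0.4, 0.4, 0.4, 0.4, 0.4])

```text
clock: 19.3
tool_pos: [0.5313, -0.0178, 0.2483]
eef_rot: [0.705, 0.709, 0.001, -0.0]
contact_force: [-0.1, -0.9, -0.5]
opening: 0.6
finger_force: 0.0
```

Run:
```python
from h import *
im,p=snap('wrist','w8.png')
x,f,t=fit_tub(im,p,[.531,.012,.004]); print(x,f,t,w2pix(p,[.531,.012,.043]))
ims,ps=snap('side'); print('side',fit_tub(ims,ps,[.53,.013,.004]))
print(r.get_state()['tool_pos'],rel([x[0],x[1],.125],down(0)),rel([x[0],x[1],.079],down(0)))
```

```text
[0.52996241 0.00984152] 96.35564782775855 3049.050980392157 [320.1979503  181.72768699]
side (array([0.53184314, 0.0109057 ]), np.float64(82.44186082276048), np.float64(807.8705882352941))
[ 0.53178099 -0.02182605  0.24843482] (array([ 0.0318, -0.0019,  0.1234]), array([0.0007, 0.0011, 0.0002])) (array([ 0.0319, -0.0019,  0.1694]), array([0.0007, 0.0011, 0.0002]))
```

jog_arm(turn=[[0, 0, 0], [0, 0, 0], [0, 0, 0], [0, 0, 0]], translation=[[0.014, 0, 0.055], [0.032, -0.001, 0.11], [0.032, -0.001, 0.123], [0.032, -0.001, 0.123]], grip=[0.4, 0.4, 0.4, 0.4])

```text
clock: 19.9
tool_pos: [0.5315, 0.0091, 0.1258]
eef_rot: [0.708, 0.706, -0.0, 0.001]
contact_force: [-0.7, 0.3, 0.3]
opening: 0.598
finger_force: 0.0
```

Run:
```python
from h import *
s=r.get_state()
print(s['tool_pos'],s['qd'].round(3),rel([.5306,.0108,.080],down(0)))
```

```text
[0.53152403 0.0091242  0.12579647] [ 0.004 -0.042 -0.003 -0.02  -0.001  0.006 -0.004] (array([ 0.0017, -0.001 ,  0.0458]), array([ 0.0009,  0.0016, -0.002 ]))
```

jog_arm(turn=[[0, 0, 0], [0, 0, 0], [0, 0, 0], [0, 0, 0], [0, 0, 0], [0, 0, 0], [0, 0, 0]], translation=[[0.0015, -0.001, 0.02], [0.0015, -0.001, 0.04], [0.0015, -0.001, 0.046], [0.0015, -0.001, 0.046], [0.0015, -0.001, 0.046], [0.0015, -0.001, 0.046], [0.0015, -0.001, 0.046]], grip=[0.4, 0.4, 0.4, 0.75, 0.75, 0.75, 0.75], force=20)

```text
clock: 20.78
tool_pos: [0.5312, 0.0125, 0.0808]
eef_rot: [0.707, 0.707, 0.001, 0.001]
contact_force: [-0.2, -1.1, 6.0]
opening: 0.352
finger_force: 20.0
```

jog_arm(turn=[[0, 0, 0], [0, 0, 0], [0, 0, 0], [0, 0, 0], [0, 0, 0], [0, 0, 0], [0, 0, 0], [0, 0, 0], [0, 0, 0]], translation=[[0, 0, -0.02], [0, 0, -0.06], [-0.01, 0.003, -0.1], [-0.05, 0.006, -0.11], [-0.09, 0.01, -0.11], [-0.13, 0.015, -0.11], [-0.162, 0.02, -0.11], [-0.167, 0.0208, -0.11], [-0.167, 0.0208, -0.11]], grip=[0.75, 0.75, 0.75, 0.75, 0.75, 0.75, 0.75, 0.75, 0.75])

```text
clock: 21.9
tool_pos: [0.5509, -0.1533, 0.1898]
eef_rot: [0.707, 0.707, 0.001, 0.0]
contact_force: [-0.5, 0.8, -2.0]
opening: 0.355
finger_force: 20.0
```

Run:
```python
from h import *
s=r.get_state()
print(s['tool_pos'],s['opening']*88,s['contact_force'],rel([.5514,-.156,.18],down(0)))
im,p=snap('side'); im2,p2=snap('wrist')
b=s['tool_pos']-[0,0,.080-.004]
for n,i,q in(('side',im,p),):
    print(n,b,fit_tub(i,q,b))
cv2.imwrite('pics/c9.png',np.hstack([cv2.resize(im[200:380,240:420],(400,400)),cv2.resize(im2[:320,160:480],(400,400))])[:,:,::-1])
```

```text
[ 0.55089157 -0.15327291  0.18975021] 31.252622407414332 [-0.5170261   0.75762667 -2.04109834] (array([-0.0027,  0.0005,  0.0097]), array([ 0.0013, -0.0009,  0.0006]))
side [ 0.55089157 -0.15327291  0.11375021] (array([ 0.55087594, -0.15667135]), np.float64(631.7285351787774), np.float64(1667.8823529411764))
```

View pics/c9.png

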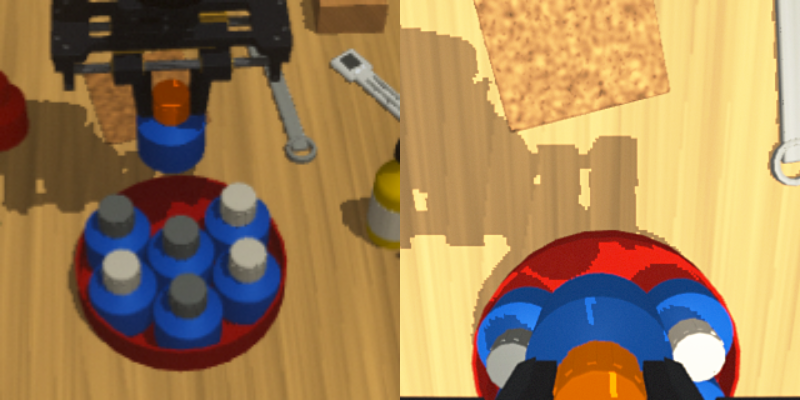

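Tub 7 hangs upright above the gap. I'll lower it with a check just above the neighbours' shoulders.

jog_arm(turn=[[0, 0, 0], [0, 0, 0], [0, 0, 0], [0, 0, 0]], translation=[[-0.001, 0.0005, 0.025], [-0.001, 0.0005, 0.045], [-0.001, 0.0005, 0.055], [-0.001, 0.0005, 0.055]], grip=[0.75, 0.75, 0.75, 0.75])

```text
clock: 22.5
tool_pos: [0.5515, -0.1542, 0.1345]
eef_rot: [0.707, 0.708, 0.0, -0.0]
contact_force: [0.7, 0.4, -0.5]
opening: 0.359
finger_force: 20.0
```

Run:
```python
from h import *
s=r.get_state()
print(s['tool_pos'],s['contact_force'],rel([.5514,-.1545,.081],down(0)))
```

```text
[ 0.55150748 -0.15421651  0.13447921] [ 0.70711981  0.434443   -0.48836035] (array([-0.0003, -0.0001,  0.0535]), array([ 0.0005, -0.0005,  0.0015]))
```

jog_arm(turn=[[0, 0, 0], [0, 0, 0], [0, 0, 0], [0, 0, 0], [0, 0, 0], [0, 0, 0]], translation=[[0, 0, 0.006], [0, 0, 0.012], [0, 0, 0.017], [0, 0, 0.022], [0, 0, 0.027], [0, 0, 0.027]], grip=[0.75, 0.75, 0.75, 0.75, 0.75, 0.75])

```text
clock: 23.25
tool_pos: [0.5515, -0.1553, 0.1074]
eef_rot: [0.707, 0.707, 0.0, 0.0]
contact_force: [0.2, 0.2, -1.3]
opening: 0.355
finger_force: 20.0
```

jog_arm(turn=[[0, 0, 0], [0, 0, 0], [0, 0, 0], [0, 0, 0], [0, 0, 0], [0, 0, 0]], translation=[[0, 0, 0.006], [0, 0, 0.012], [0, 0, 0.018], [0, 0, 0.022], [0, 0, 0.025], [0, 0, 0.025]], grip=[0.75, 0.75, 0.75, 0.75, 0.75, 0.75])

```text
clock: 24.0
tool_pos: [0.5517, -0.1553, 0.0826]
eef_rot: [0.707, 0.707, 0.0, 0.001]
contact_force: [-0.2, -0.3, -1.5]
opening: 0.356
finger_force: 20.0
```

jog_arm(turn=[[0, 0, 0], [0, 0, 0], [0, 0, 0], [0, 0, 0]], translation=[[0, 0, 0.001], [0, 0, 0.002], [0, 0, 0.003], [0, 0, 0.003]], grip=[0.75, 0.75, 0.75, 0.75])

```text
clock: 24.5
tool_pos: [0.5519, -0.1553, 0.0799]
eef_rot: [0.707, 0.707, 0.001, 0.001]
contact_force: [-0.3, 0.5, -1.2]
opening: 0.356
finger_force: 20.0
```

jog_arm(turn=[[0, 0, 0], [0, 0, 0], [0, 0, 0]], translation=[[0, 0, 0.0008], [0, 0, 0.0015], [0, 0, 0.0015]], grip=[0.75, 0.75, 0.75])

```text
clock: 24.88
tool_pos: [0.5523, -0.1555, 0.0798]
eef_rot: [0.707, 0.707, 0.001, 0.001]
contact_force: [-2.5, 0.5, 9.9]
opening: 0.353
finger_force: 20.0
```

It's on the floor. I'll release it, rise, and go to the viewing pose.

jog_arm(turn=[[0, 0, 0], [0, 0, 0], [0, 0, 0], [0, 0, 0], [0, 0, 0], [0, 0, 0], [0, 0, 0], [0, 0, 0], [0, 0, 0], [0, 0, 0], [0, 0, 0]], translation=[[0, 0, -0.0008], [0, 0, -0.0008], [0, 0, -0.0008], [0, 0, -0.0008], [0, 0, -0.02], [0, 0, -0.06], [-0.02, 0, -0.1], [-0.05, 0, -0.14], [-0.08, 0.001, -0.18], [-0.095, 0.002, -0.2], [-0.095, 0.002, -0.2]], grip=[0.75, 0.6, 0.5, 0.45, 0.43, 0.43, 0.43, 0.43, 0.4, 0.4, 0.4])

```text
clock: 26.25
tool_pos: [0.5539, -0.2521, 0.2796]
eef_rot: [0.708, 0.706, 0.001, 0.002]
contact_force: [0.5, 0.0, -0.4]
opening: 0.598
finger_force: 0.0
```

Run:
```python
from h import *
im,p=snap('wrist','w10.png')
cc=np.array([.555,-.218]); px=[w2pix(p,[cc[0]+.062*np.cos(np.radians(a)),cc[1]+.062*np.sin(np.radians(a)),.068]) for a in (155,31.7,-25.6,-88,-149,93.4)]+[w2pix(p,[.555,-.2181,.068])]
c,f,X=fit_tin(im,p,px)
print(c,f); rep(c,X)
im2,_=snap('side')
cv2.imwrite('pics/f.png',np.hstack([cv2.resize(im[60:280,210:430],(400,400)),cv2.resize(im2[230:380,240:400],(400,400))])[:,:,::-1])
print(r.get_state()['contact_force'])
```

```text
[ 0.55495313 -0.21837517] 734.5874509803921
[ 0.4986 -0.192 ] r 62.2 mm ang 154.9
[ 0.6086 -0.1856] r 62.9 mm ang 31.4
[ 0.6111 -0.245 ] r 62.1 mm ang -25.4
[ 0.5575 -0.2784] r 60.1 mm ang -87.6
[ 0.5019 -0.251 ] r 62.3 mm ang -148.4
[ 0.5515 -0.158 ] r 60.5 mm ang 93.3
[ 0.5549 -0.2181] r 0.3 mm ang 105.8
pairs {(2, 1): np.float64(59.5), (3, 2): np.float64(63.1), (4, 0): np.float64(59.1), (4, 3): np.float64(62.0), (5, 0): np.float64(62.9), (5, 1): np.float64(63.4), (6, 0): np.float64(62.0), (6, 1): np.float64(62.8), (6, 2): np.float64(62.3), (6, 3): np.float64(60.4), (6, 4): np.float64(62.3), (6, 5): np.float64(60.2)}
[-1.03966266 -0.19097459  0.0647484 ]
```

View pics/f.png

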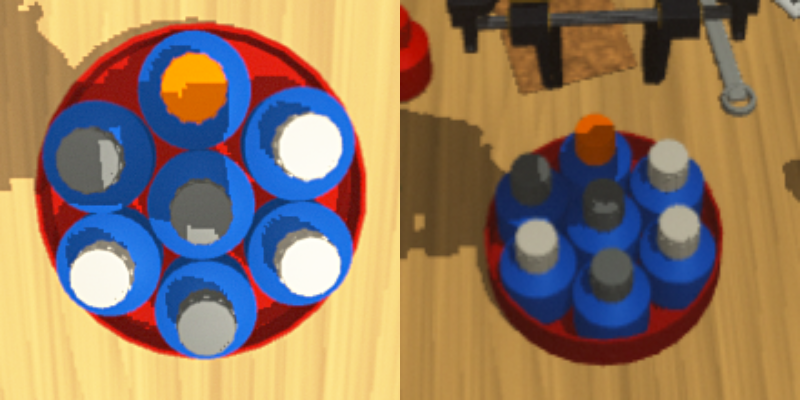

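All seven stand upright in the tin, one in the middle and six around it at 60–63 mm, with the gripper clear. I'm handing in.

```bash
python3 -c "
from plant import r
print(r.finish_job())"
```

```text
the job is handed in; nothing more can be done
None
```

The job is handed in at about 26 s on the clock: the orange-capped tub was stood on the mat, released, and lowered in from above, and the last pictures show all seven upright in the tin, one in the middle and six around it at 60–63 mm.

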